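# Angle a tree-core mount past the post into the viewing dock

### The arm

A 6-joint arm with a two-finger parallel gripper is mounted at the origin on the work surface. World frame = base frame: x ahead of the robot, y to its left, z up, the work surface at z = 0. Lengths are in m, angles in rad, forces in N, time in s.
With the tool pointing down it reaches from about 0.275 to 0.975 m from the base axis. Payload 8.4 kg.
Tool frame: the origin (TCP) lies midway between the tips of the shut fingers; the grasp point (between the pads) lies hold_point_z behind it (hold_point_z is the distance from the TCP to the grasp point, in m); z points along the fingers, y is the direction in which the jaws open and shut (so a half turn about z gives the same grasp; the last joint's range is limited). The gripper opens to 92 mm and grips with 3 to 60 N. Pads are 20 mm wide; open, the fingers measure 128 mm over their backs; the gripper's body (75 mm by 189 mm) begins 69 mm behind the grasp point.
Start: joints at [1.264, 0.353, 1.633, -0, 1.155, -0.002], TCP at [0.188, 0.596, 0.215] pointing down, gripper open.
Joint ranges: [-2.63, 2.63], [-0.92, 2.1], [0.06, 2.66], [-1.3, 4.44], [0, 2.69], [-3.02, 3.02]. Speed limits (rad/s): [2.22, 2.22, 2.79, 3.14, 3.14, 3.14].

### API

Orientations are given as a unit quaternion [x, y, z, w].
In Python, from plant import * gives the robot as it stands.
- The arm moves only by the tool move_arm, never from a script. Its argument "steps" is one flat list of numbers, 7 for each row, row after row: the opening, from 0 (shut) to 1 (fully open), then the shift along the tool's x, y, z in mm, then the turn, a rotation vector about the tool's x, y, z in rad. In form: [fingers, dx, dy, dz, rx, ry, rz, fingers, dx, dy, dz, rx, ry, rz, ...]. A call has 1 to 12 rows; each row shifts and turns the commanded pose from where the row before left it, along the tool's axes as they then stand; what a row does not reach is not made up. A row lasts 1/12 s, in which the tool goes at most 41.7 mm and 7.16 degrees, less where a joint would pass 70% of its speed; a pose out of reach is approached as far as the arm can. A call is refused whole if a number of a shift passes 41.7 or a number of a turn 0.125, either way. A call with a gripper value outside its range is refused whole. The fingers move at their own pace and stop on an object; the grip force is fixed at half the most. Time passes only in rows, so rows that do not move let the fingers close. It gives the time, the measured TCP pose, the force and the opening at its end, in the units of the state.
- observe(): the state, without advancing time (a new reading comes with each control period).
- grab_frame(name): name is "scene" or "top" or "wrist"; returns (picture, depth): 420x560x3 uint8, red, green, blue; 420x560 float32, m along the optical axis (not along the pixel's ray), 0 where there is no reading.
- get_calibration(name): a dict with "camera_matrix" (3x3 intrinsics, pixels), "position" and "attitude" of the camera in the world. Camera axes: x right, y down, z forward; pixel columns grow to the right and rows downward; lengths in m; the calibration is good to about 2 mm. The wrist camera is an equidistant fisheye: a pixel r from the principal point sees the ray r / f radians off the axis. A picture is of the moment at which its call begins: read the wrist's pose just before it. get_calibration takes no time and is no camera call; for the wrist camera it gives the pose at the moment of the call.
- finish_job(): hands the job in, once; it reports no verdict.
The state is a dict: "time_s": time; "qpos": joint angles; "qvel": joint speeds; "tau": joint torques, N m; "eef_pos": TCP position; "tool_rot": TCP orientation; "wrist_force": force on the tool from outside, world axes, zero at the start; "wrist_torque": the same for the moment, N m; "grip_width": finger opening in m.
Only numpy, scipy, OpenCV 4.12 (cv2) and the standard library are available. Lean on these libraries where they do the work, as an engineer would, in place of code of your own. Each camera call takes 0.05 s, during which the arm holds its last target.

### The job

Load the long wooden core mount into the viewing dock by pushing it along the bench with your fingertips, never lifting it: angle it so that its blue end slips in behind the post, then push the other end round until the mount lies inside the dock with its long side flush against the fence. Leave the jar, the dish and the loupe where they stand, and finish clear of everything.

Things in the scene. Friction and masses are not known exactly. Their poses are not given: they have to be found in the camera images.
- mount: The piece to push: loose wooden bar 220 long, 30 wide, 26 mm high, 0.14 to 0.26 kg, flat on the bench; dark core strip along its top (6 mm proud, look only), blue band at one end. Slides under 1 to 3 N. Origin: centre of underside; y along it to the blue end, x across, z up. Starts on the robot's side of the dock, to its right, roughly parallel to the fence, blue end to the dock's left.
- blue_end (a point): Centre of the blue end face of the mount at bench height: 110 mm along +y from the mount's origin.
- plain_end (a point): Centre of the plain end face of the mount at bench height: 110 mm along -y from the mount's origin.
- dock: Viewing dock fixed to the bench: a bay open towards the robot, made of a fence, two end cheeks and a post. Frame: x towards the fence (away from the robot), y left along the fence, z up; origin at bench height midway between the cheeks. Its floor is the bench (grey patch). A mount lying flush on the fence has its origin at x = +5 mm and its y axis along the dock's y.
- fence (a point): Middle of the fence's front face at bench height, at x = +20 mm in the dock's frame. The grey fence runs along the dock's y, 34 mm high with a white strip on top. Behind it stands a white camera housing 50 mm high (dock x +100 to +170, y within 50 mm) with a black lens reaching forward to x = +70 mm.
- left_cheek (a point): Front inner corner of the left end cheek at bench height: x = -50, y = +130 mm in the dock's frame. Grey, 30 mm high, 12 mm thick, reaching back to the fence.
- right_cheek (a point): Front inner corner of the right end cheek at bench height: x = -50, y = -130 mm in the dock's frame. Grey, 30 mm high, 12 mm thick, reaching back to the fence.
- post (a point): Axis, at bench height, of the fixed steel post with a red top: 24 mm diameter, 48 mm high, at x = -54, y = +85 mm in the dock's frame. From the post to the right cheek the mouth is 203 mm, too narrow for the mount to go in square; from the post to the fence face there are 62 mm.
- jar: Bystander: small amber jar, 48 mm diameter, 62 mm high, left of the mount's start. Origin: centre of its underside. Leave alone.
- dish: Bystander: small open white dish, 64 mm diameter, 18 mm high, right of the dock. Origin: centre of its underside. Leave alone.
- loupe: Bystander: black eyepiece loupe standing upright, 34 mm diameter, 40 mm high, left of the dock. Origin: centre of its underside. Leave alone.
Mind the look-alikes: they are no part of the job. Several things look just like the mount: the one meant starts farthest to the robot's left.

How it is judged:
At the end, for the whole second after the job is handed in: The mount lies flat and at rest inside the dock between the cheeks, blue end behind the post, its long side against the fence: gap at the middle under 4.5 mm, parallel to the fence within 0.04 rad (x of mount in the frame of dock between 0.0005 and 0.009 m and y of mount in the frame of dock between -0.023 and 0.023 m and y of blue_end in the frame of dock above 0.08 m and angle between the y axis of mount and the y axis of dock, either way round below 0.04 rad and height (world z) of mount below 0.004 m and angle between mount's own z axis and vertical below 0.05 rad and linear speed of mount below 0.01 m/s); the robot touches nothing.
It fails at once if the mount is lifted off the bench or tipped up (height (world z) of mount above 0.008 m or angle between mount's own z axis and vertical above 0.12 rad).
It fails at once if the jar is moved more than 15 mm or tipped (distance of jar from where it was at the start of the episode above 0.015 m or angle between jar's own z axis and vertical above 0.2 rad).
It fails at once if the dish is moved more than 15 mm or tipped (distance of dish from where it was at the start of the episode above 0.015 m or angle between dish's own z axis and vertical above 0.2 rad).
It fails at once if the loupe is moved more than 15 mm or tipped (distance of loupe from where it was at the start of the episode above 0.015 m or angle between loupe's own z axis and vertical above 0.2 rad).
It also fails if it takes over 67 s, if anything falls off the work surface, if the arm or the gripper's body presses on something with over 40 N, if the wrist force passes 120 N, or if a joint passes its speed limit or range.

## Working session

There is one attempt and no reset: what is moved stays moved. The work goes in short steps, Python scripts to look and compute and a tool call to move; the robot and the scene stay as the last step left them, time stands still between calls to the robot, and variables do not carry over. Pictures are saved under pics/ and viewed, and the job is handed in when it is done.

Besides the shell and the picture viewer there is one more tool, called after "Emit:" as a command line: name --argument value ..., lists and objects as JSON in quotes. move_arm: Moves the arm, as the interface text tells. Its arguments: {"type":"object","properties":{"steps":{"type":"array","items":{"type":"number"}}},"required":["steps"]}

```bash
ls; mkdir -p pics
python3 - <<'E'
from plant import *
import cv2,pickle
s=observe();print(s)
for n in("scene","top"):
    im,d=grab_frame(n);cv2.imwrite(f"pics/{n}0.png",im[:,:,::-1]);c=get_calibration(n);print(n,c)
    pickle.dump((im,d,c),open(f"{n}0.pkl","wb"))
E
```

```text
pics
{'time_s': 0.0, 'qpos': array([ 1.26356382e+00,  3.53648406e-01,  1.63415245e+00, -1.73049003e-05,
        1.15521360e+00, -2.40324284e-03]), 'qvel': array([-9.68357876e-04,  2.40636652e-05,  3.78023050e-04, -2.92229749e-04,
        4.70941240e-04,  4.38698400e-04]), 'tau': array([-4.70632120e-03, -5.93833065e+01, -3.34225094e+01,  6.94501796e-02,
        2.32996809e-02, -1.74643924e-04]), 'eef_pos': array([0.18743289, 0.59569266, 0.21385571]), 'tool_rot': array([ 1.51821715e-01,  9.88407639e-01, -7.03617069e-04, -1.01801971e-04]), 'wrist_force': array([-0.23684179,  0.83879872,  0.66627391]), 'wrist_torque': array([-0.01704061, -0.0444469 , -0.05682131]), 'grip_width': 0.09197975939828294}
scene {'camera_matrix': array([[434.56369676,   0.        , 273.69259584],
       [  0.        , 434.56369676, 210.37261716],
       [  0.        ,   0.        ,   1.        ]]), 'position': array([1.0444605 , 0.44786417, 0.83556025]), 'attitude': array([ 0.39289078,  0.85575709, -0.30931005, -0.13283051])}
top {'camera_matrix': array([[419.75993512,   0.        , 285.10718421],
       [  0.        , 419.75993512, 215.28118322],
       [  0.        ,   0.        ,   1.        ]]), 'position': array([0.47431408, 0.00316315, 0.93215722]), 'attitude': array([ 0.71410269, -0.6992855 ,  0.01102765, -0.03058646])}
```

View pics/scene0.png

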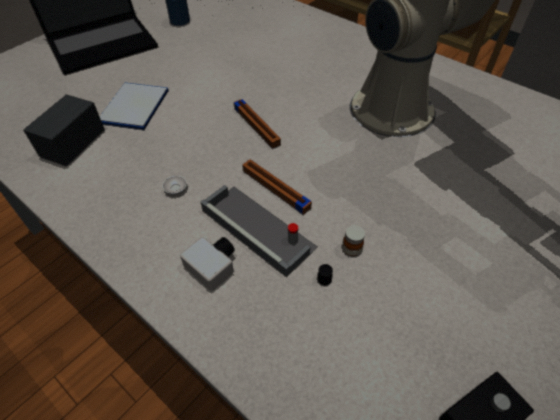

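View pics/top0.png

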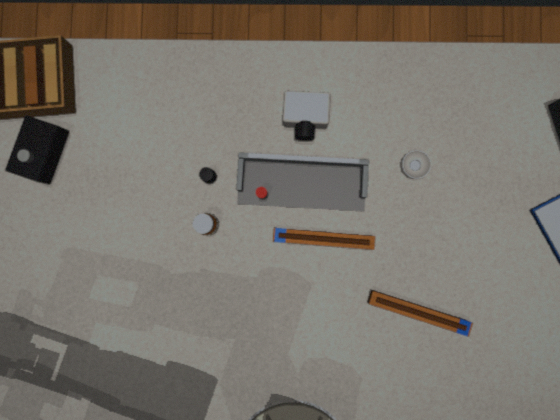

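The top view shows the mount meant, the farther left of the two bars, running from (274,235) at its blue end to (375,242). The dock is at (238–368, 153–210), the red post top at (262,193), the jar at (205,223), the loupe at (208,175) and the dish at (415,165). I'll enlarge this to measure.

```bash
cat > h.py <<'E'
import numpy as np,cv2,pickle
from scipy.spatial.transform import Rotation as R
def px2w(c,u,v,z):
    K=c["camera_matrix"];d=R.from_quat(c["attitude"]).apply([(u-K[0,2])/K[0,0],(v-K[1,2])/K[1,1],1])
    p=c["position"];return p+d*(z-p[2])/d[2]
def w2px(c,P):
    K=c["camera_matrix"];q=R.from_quat(c["attitude"]).inv().apply(np.atleast_2d(P)-c["position"])
    return np.c_[K[0,0]*q[:,0]/q[:,2]+K[0,2],K[1,1]*q[:,1]/q[:,2]+K[1,2]]
def crop(im,x0,y0,x1,y1,f,name):
    cv2.imwrite(name,cv2.resize(im[y0:y1,x0:x1,::-1],None,fx=f,fy=f,interpolation=cv2.INTER_CUBIC))
E
python3 - <<'E'
from h import *
im,d,c=pickle.load(open("top0.pkl","rb"))
crop(im,190,140,390,260,4,"pics/c0.png")
E
```

```text
(no output)
```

View pics/c0.png

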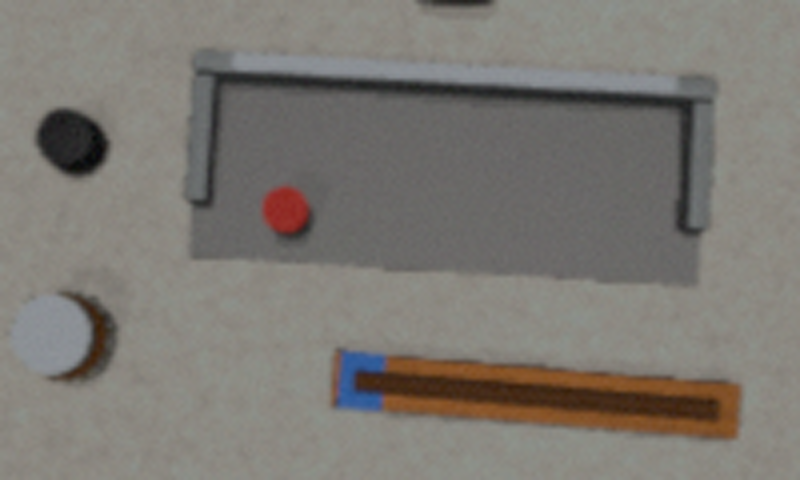

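```bash
cat >> h.py <<'E'
def fitdock(c,pts):
    # pts: list of (u,v,dock xyz)
    from scipy.optimize import least_squares
    def f(p):
        M=R.from_euler('z',p[2]);W=M.apply([q[2] for q in pts])+[p[0],p[1],0]
        return (w2px(c,W)-np.array([q[:2] for q in pts])).ravel()
    r=least_squares(f,[.6,0,0]);return r.x,r.fun
E
python3 - <<'E'
from h import *
im,d,c=pickle.load(open("top0.pkl","rb"))
g=lambda X,Y:(190+X/4,140+Y/4)
pts=[(*g(210,201),(-.05,.13,.03)),(*g(686,229),(-.05,-.13,.03)),(*g(286,210),(-.054,.085,.048)),
(*g(230,72),(.02,.12,.034)),(*g(684,95),(.02,-.128,.034))]
p,r=fitdock(c,pts);print("dock",p,r.round(2))
mp=[(*g(338,350),(.015,.11,.026)),(*g(335,408),(-.015,.11,.026)),(*g(740,383),(.015,-.11,.026)),(*g(737,437),(-.015,-.11,.026))]
m,r=fitdock(c,mp);print("mount",m,r.round(2))
for n,X,Y,z in(("jar",52,335,.062),("loupe",66,138,.04)):print(n,px2w(c,*g(X,Y),z))
print("dish",px2w(c,415,165,.018))
D=R.from_euler('z',-p[2]);print("mount in dock",D.apply([*(m[:2]-p[:2]),0]),m[2]-p[2])
s,d2,cs=pickle.load(open("scene0.pkl","rb"))
M=R.from_euler('z',p[2]);print(w2px(cs,M.apply([(-.054,.085,.048),(-.05,-.13,.03),(.02,.13,.034)])+[*p[:2],0]))
M=R.from_euler('z',m[2]);print(w2px(cs,M.apply([(0,.11,.026),(0,-.11,.026)])+[*m[:2],0]))
E
```

```text
dock [ 0.62496687 -0.00660917 -0.03340833] [-1.26  0.14  0.13 -0.61 -0.38 -0.14  0.06  0.32  1.43  0.27]
mount [ 0.47893181 -0.05630601 -0.05493623] [-0.71  0.26 -1.05 -0.37  0.94 -0.21  0.79  0.28]
jar [0.50420282 0.19871993 0.062     ]
loupe [0.61116963 0.19962987 0.04      ]
dish [ 0.64340118 -0.25172119  0.018     ]
mount in dock [-0.14429359 -0.05454699  0.        ] -0.021527900595864784
[[292.89940977 226.88855617]
 [227.48830656 186.34576054]
 [285.84700116 262.00711875]]
[[307.47699488 204.48577732]
 [245.24239863 161.02332101]]
```

```bash
cat >> h.py <<'E'
DP=np.array([.62497,-.00661,-.0334])
def d2w(x,y,z=0): return R.from_euler('z',DP[2]).apply([x,y,z])+[DP[0],DP[1],0]
def w2d(P): return R.from_euler('z',-DP[2]).apply(np.array(P)-[DP[0],DP[1],0])
def tool(s):
    M=R.from_quat(s["tool_rot"]); ty=M.apply([0,1,0]); a=np.arctan2(-ty[0],ty[1])-DP[2]  # yaw of tool y in dock frame (0=dock y)
    tilt=np.arccos(-M.apply([0,0,1])[2]); return M,a,tilt
def go(s,x,y,z,yaw=None):
    "dock mm target -> total tool shift after turning rz (do turn first)"
    M,a,t=tool(s); rz=0
    if yaw is not None:
        rz=-((yaw-a+np.pi)%(2*np.pi)-np.pi); M2=M*R.from_rotvec([0,0,rz])
    else: M2=M
    w=d2w(x/1e3,y/1e3,z/1e3)-s["eef_pos"]
    print("turn rz",round(rz,3),"then shift mm",(M2.inv().apply(w)*1e3).round(1),"| now dock",(w2d(s["eef_pos"])*1e3).round(1),"yaw",round(a,3),"tilt",round(t,4),"F",s["wrist_force"].round(1),"t",s["time_s"])
E
python3 - <<'E'
from h import *
from plant import *
go(observe(),-195,35,150,0.0)
E
```

```text
turn rz -0.271 then shift mm [-262.4 -552.4   64.5] | now dock [-457.4  587.4  213.9] yaw -0.271 tilt 0.0012 F [ 0.3  0.2 -0.6] t 0.1
```

Emit:
move_arm --steps '[0,0,0,0,0,0,-0.09,0,0,0,0,0,0,-0.09,0,0,0,0,0,0,-0.091,0,-16.4,-34.5,2,0,0,0,0,-16.4,-34.5,2,0,0,0,0,-16.4,-34.5,2,0,0,0,0,-16.4,-34.5,2,0,0,0,0,-16.4,-34.5,2,0,0,0,0,-16.4,-34.5,2,0,0,0,0,-16.4,-34.5,2,0,0,0,0,-16.4,-34.5,2,0,0,0]'

```text
time_s: 1.02
eef_pos: [0.3095, 0.3141, 0.1984]
tool_rot: [0.017, 1.0, -0.0, -0.0]
wrist_force: [0.1, -0.2, 0.2]
grip_width: 0.0206
```

Emit:
move_arm --steps '[0,-16.4,-34.5,4,0,0,0,0,-16.4,-34.5,4,0,0,0,0,-16.4,-34.5,4,0,0,0,0,-16.4,-34.5,4,0,0,0,0,-16.4,-34.5,4,0,0,0,0,-16.4,-34.5,4,0,0,0,0,-16.4,-34.5,4,0,0,0,0,-16.4,-34.5,4,0,0,0,0,0,0,0,0,0,0,0,0,0,0,0,0,0,0,0,0,0,0,0,0]'

```text
time_s: 1.93
eef_pos: [0.4307, 0.0358, 0.1664]
tool_rot: [0.018, 1.0, 0.0, -0.0]
wrist_force: [-0.4, 0.0, -1.3]
grip_width: 0.0006
```

Run:
```python
from h import *
from plant import *
s=observe();go(s,-195,35,12,0.0);print(s["grip_width"])
im,d=grab_frame("top");cv2.imwrite("pics/top1.png",im[:,:,::-1])
im,d=grab_frame("wrist");cv2.imwrite("pics/wr1.png",im[:,:,::-1])
```

```text
turn rz -0.002 then shift mm [ -0.8  -0.9 154.4] | now dock [-195.6   35.8  166.4] yaw -0.002 tilt 0.001 F [-0.4  0.  -1.3] t 1.9333
0.00058989550169617
```

View pics/wr1.png

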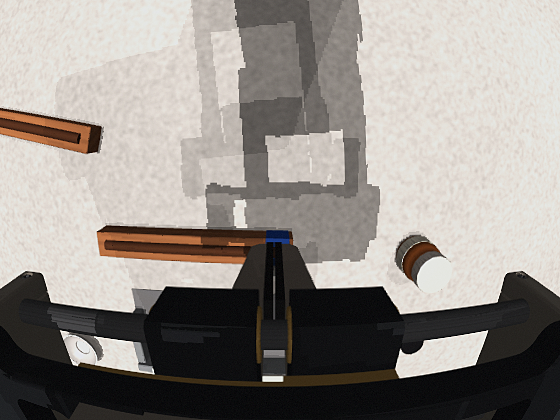

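View pics/top1.png

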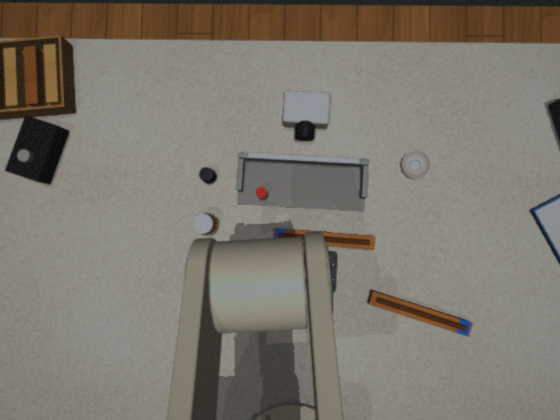

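Emit:
move_arm --steps '[0,0,0,25,0,0,0,0,0,0,25,0,0,0,0,0,0,25,0,0,0,0,0,0,25,0,0,0,0,0,0,25,0,0,0,0,0,0,20,0,0,0,0,0,0,9,0,0,0,0,0,0,0,0,0,0,0,0,0,0,0,0,0]'

```text
time_s: 2.78
eef_pos: [0.431, 0.0364, 0.0129]
tool_rot: [0.016, 1.0, -0.0, -0.0]
wrist_force: [0.3, 0.5, 1.2]
grip_width: 0.0005
```

```bash
cat > look.py <<'E'
from h import *
from plant import *
import sys
s=observe();go(s,-195,35,12,0.0)
n=sys.argv[1]
im,d=grab_frame("scene");c=get_calibration("scene");pickle.dump((im,d,c),open("s.pkl","wb"))
crop(im,160,90,380,290,3.6,f"pics/s{n}.png")
im,d=grab_frame("top");c=get_calibration("top");pickle.dump((im,d,c),open("t.pkl","wb"))
crop(im,190,140,390,290,4,f"pics/t{n}.png")
E
python3 look.py 2
```

```text
turn rz 0.001 then shift mm [-0.3 -1.5  0.9] | now dock [-195.3   36.5   12.9] yaw 0.001 tilt 0.0006 F [0.3 0.5 1.2] t 2.7833
```

View pics/s2.png

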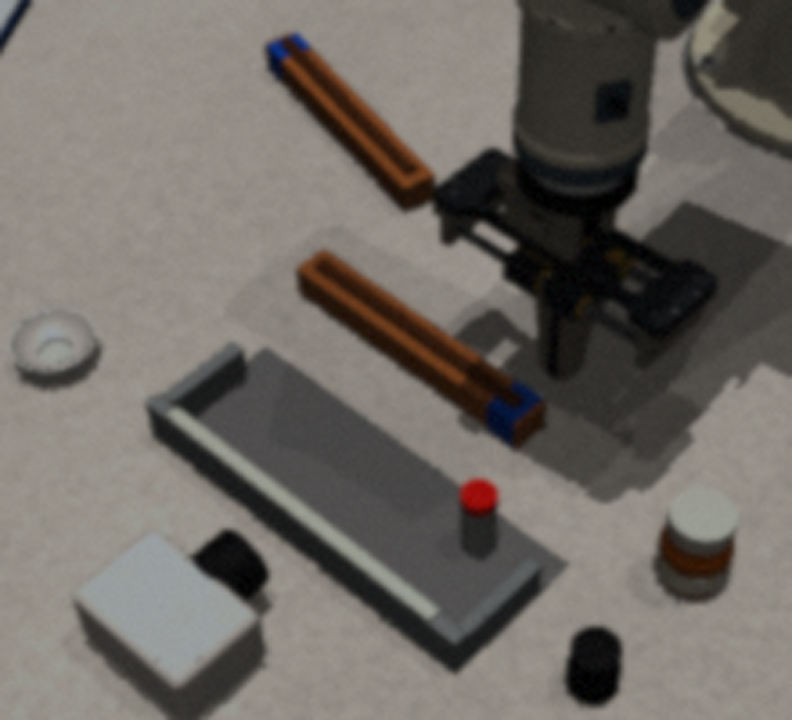

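View pics/t2.png

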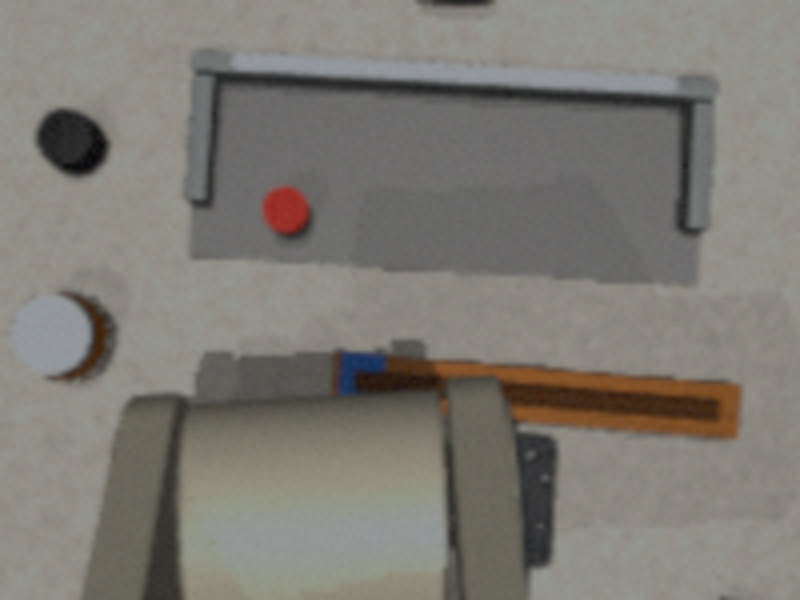

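Emit:
move_arm --steps '[0,-12,0,0,0,0,0,0,-10,0,0,0,0,0,0,-7,-1,0,0,0,0,0,-7,-1,0,0,0,0,0,-7,-1,0,0,0,0,0,-7,-1,0,0,0,0,0,-7,-1.5,0,0,0,0,0,-7,-1.5,0,0,0,0,0,-7,-1.5,0,0,0,0,0,0,0,0,0,0,0]'

```text
time_s: 3.72
eef_pos: [0.5038, 0.0244, 0.0127]
tool_rot: [0.017, 1.0, -0.0, 0.001]
wrist_force: [-0.1, 0.3, 0.3]
grip_width: 0.0002
```

```bash
python3 look.py 3
```

```text
turn rz -0.001 then shift mm [72.8  8.   0.6] | now dock [-122.2   27.    12.7] yaw -0.001 tilt 0.0017 F [-0.1  0.3  0.3] t 3.7167
```

View pics/s3.png

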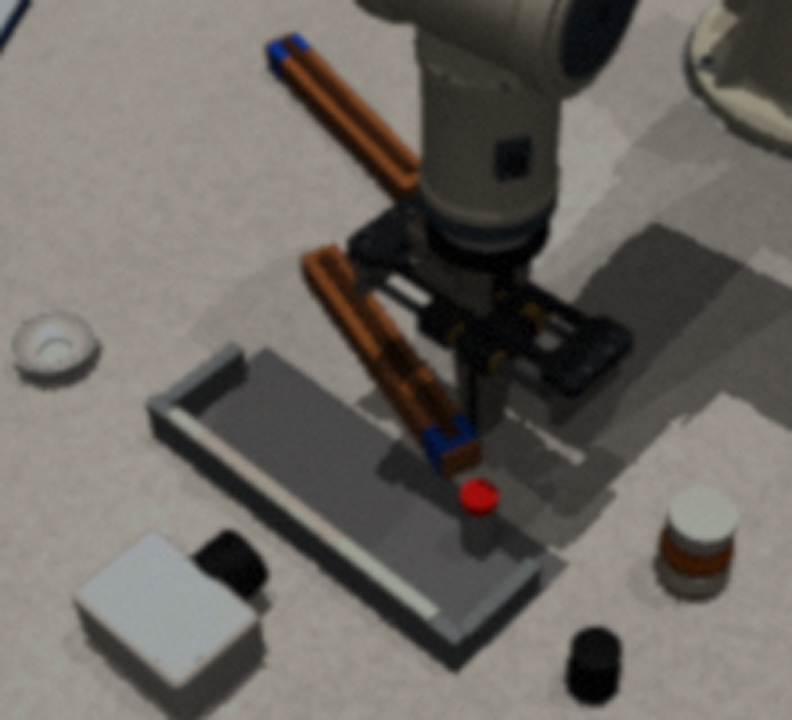

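```bash
cat >> h.py <<'E'
def mountfit(c,pts,x0,y0,f):
    L={"bf":(.015,.11,.026),"br":(-.015,.11,.026),"pf":(.015,-.11,.026),"pr":(-.015,-.11,.026)}
    P=[(x0+X/f,y0+Y/f,L[k]) for k,X,Y in pts]
    m,r=fitdock(c,P); q=w2d([m[0],m[1],0])*1e3; th=(m[2]-DP[2]+np.pi)%(2*np.pi)-np.pi; a=-th
    d=np.array([np.sin(a),np.cos(a)]);n=np.array([np.cos(a),-np.sin(a)])
    print("mount dock mm",q[:2].round(1),"a",round(a,3),"blue",(q[:2]+110*d).round(1),"plain",(q[:2]-110*d).round(1),"post n-offset(need<-27)",((np.array([-54,85])-q[:2])@n).round(1),"res px",r.round(1))
    return q,a
def sfit(pts): return mountfit(pickle.load(open("s.pkl","rb"))[2],pts,160,90,3.6)
def tfit(pts): return mountfit(pickle.load(open("t.pkl","rb"))[2],pts,190,140,4)
E
python3 - <<'E'
from h import *
sfit([("bf",445,450),("br",478,437),("pf",303,263),("pr",335,247)])
E
```

```text
mount dock mm [-122.5  -61.1] a 0.321 blue [-87.8  43.3] plain [-157.3 -165.4] post n-offset(need<-27) 18.9 res px [-0.1  2.2  1.6  1.  -1.4 -2.3 -0.2 -1.7]
```

View pics/t3.png

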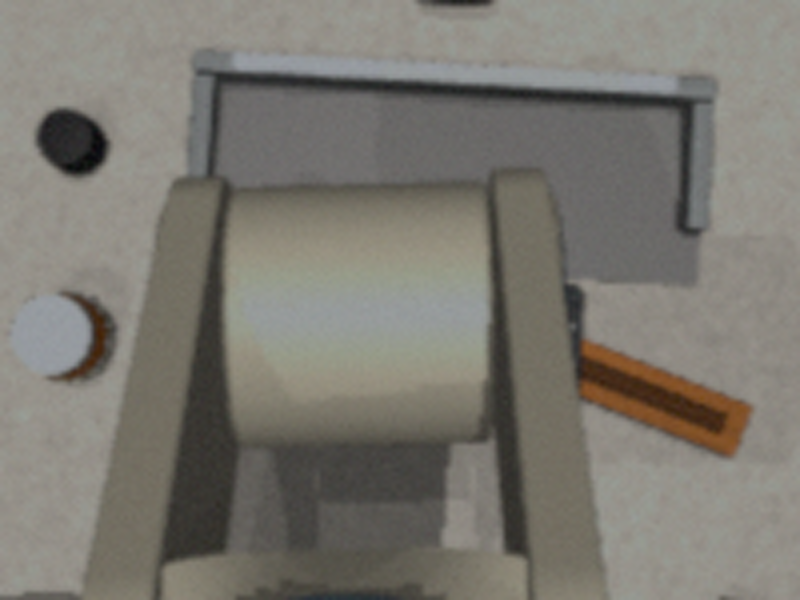

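Emit:
move_arm --steps '[0,-6,0,0,0,0,0,0,-6,0,0,0,0,0,0,-6,0,0,0,0,0,0,-6,0,0,0,0,0,0,-6,0,0,0,0,0,0,-6,-0.5,0,0,0,0,0,-6,-0.5,0,0,0,0,0,-6,-0.5,0,0,0,0,0,0,0,0,0,0,0]'

```text
time_s: 4.57
eef_pos: [0.5514, 0.0215, 0.0127]
tool_rot: [0.017, 1.0, 0.0, 0.001]
wrist_force: [-0.3, 0.0, 0.4]
grip_width: 0.0002
```

```bash
python3 look.py 4
```

```text
turn rz -0.0 then shift mm [120.5   9.3   0.5] | now dock [-74.5  25.7  12.7] yaw -0.0 tilt 0.0015 F [-0.3  0.   0.4] t 4.5667
```

View pics/s4.png

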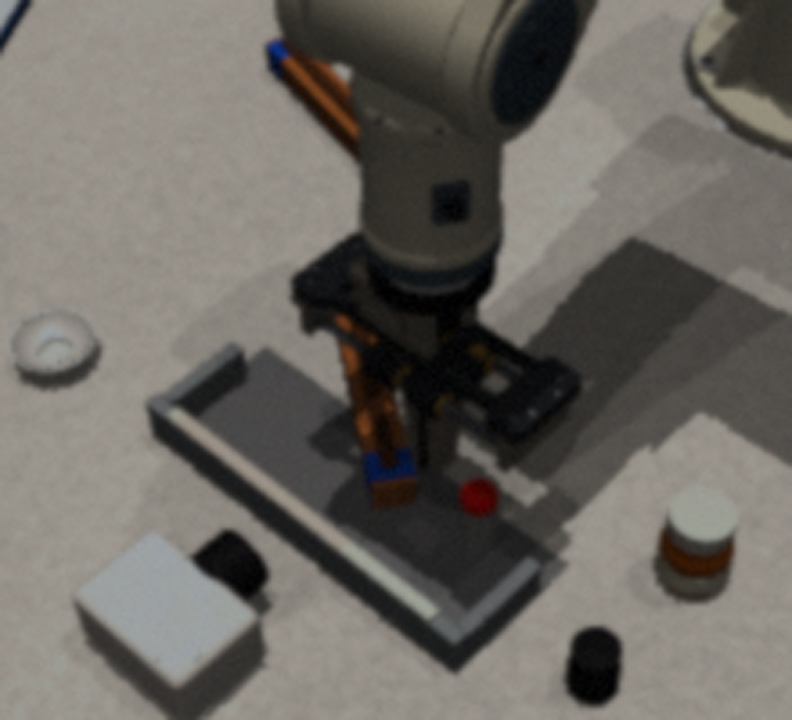

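View pics/t4.png

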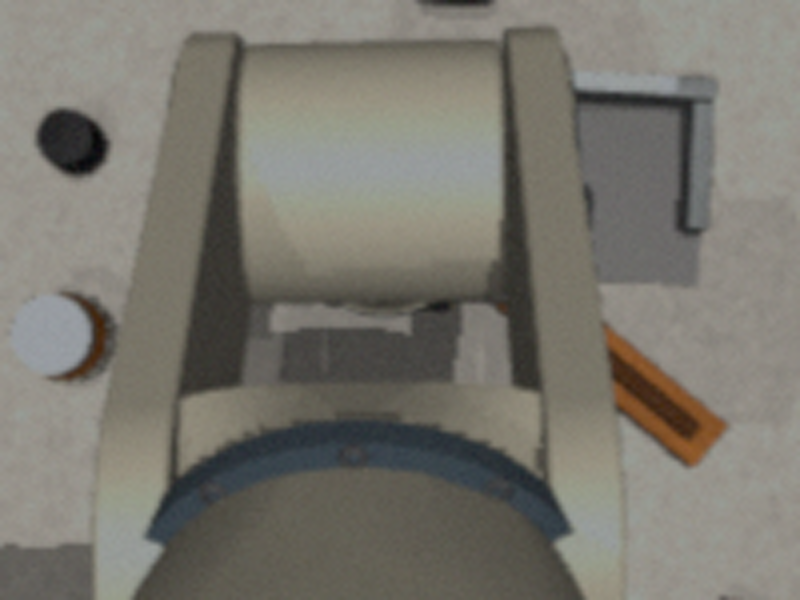

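```bash
cat >> h.py <<'E'
def cfit(sp,tp):
    from scipy.optimize import least_squares
    L={"bf":(.015,.11,.026),"br":(-.015,.11,.026),"pf":(.015,-.11,.026),"pr":(-.015,-.11,.026)}
    cs=pickle.load(open("s.pkl","rb"))[2];ct=pickle.load(open("t.pkl","rb"))[2]
    def f(p):
        M=R.from_euler('z',p[2]-0);o=[]
        for c,pts,x0,y0,k in((cs,sp,160,90,3.6),(ct,tp,190,140,4)):
            for n,X,Y in pts:
                o+=list((w2px(c,M.apply(L[n])+[p[0],p[1],0])[0]-[x0+X/k,y0+Y/k]))
        return np.array(o)
    r=least_squares(f,[.5,-.05,-.3]);m=r.x
    q=w2d([m[0],m[1],0])[:2]*1e3;a=DP[2]-m[2]
    d=np.array([np.sin(a),np.cos(a)]);n=np.array([np.cos(a),-np.sin(a)])
    print("mount dock mm",q.round(1),"a",round(a,3),"blue",(q+110*d).round(1),"plain",(q-110*d).round(1),"post n-off",((np.array([-54,85])-q)@n).round(1),"res",r.fun.round(1))
    return q,a
E
python3 - <<'E'
from h import *
cfit([("bf",373,491),("br",417,480)],[("pf",727,428),("pr",692,467)])
E
```

```text
mount dock mm [-101.4  -59.2] a 0.64 blue [-35.8  29. ] plain [-167.1 -147.5] post n-off -48.0 res [-0.2 -1.1  0.1  0.  -0.2 -0.8 -0.3  0.3]
```

Run:
```python
from h import *
from plant import *
s=observe();print(s["qpos"].round(2))
go(s,-95,40,70)
go(s,-186,-172,70,0.93)
```

```text
[ 0.04  0.51  1.93  0.    0.69 -1.5 ]
turn rz 0 then shift mm [ 19.2  14.3 -57.4] | now dock [-75.8  25.7  12.6] yaw -0.001 tilt 0.0002 F [0.4 0.2 0.3] t 4.6667
turn rz -0.931 then shift mm [224.3 -29.9 -57.5] | now dock [-75.8  25.7  12.6] yaw -0.001 tilt 0.0002 F [0.4 0.2 0.3] t 4.6667
```

Emit:
move_arm --steps '[0,10,6,0,0,0,0,0,10,6,0,0,0,0,0,0,0,-30,0,0,0,0,0,0,-35,0,0,0,0.1,15,-35,0,0,0,0,0.1,15,-35,0,0,0,0,0.1,15,-35,0,0,0,0,0.1,15,-35,0,0,0,0,0.1,15,-35,0,0,0,0,0.1,15,-35,0,0,0,0,0.1,0,0,0,0,0,-0.116,0.1,0,0,0,0,0,-0.116]'

```text
time_s: 5.67
eef_pos: [0.4308, -0.1733, 0.0775]
tool_rot: [-0.1, 0.995, 0.0, -0.0]
wrist_force: [-0.3, 0.8, -0.2]
grip_width: 0.0093
```

Emit:
move_arm --steps '[0.1,0,0,0,0,0,-0.116,0.1,0,0,0,0,0,-0.116,0.1,0,0,0,0,0,-0.116,0.1,0,0,0,0,0,-0.116,0.1,0,0,0,0,0,-0.116,0.1,0,0,0,0,0,-0.116,0.1,0,0,0,0,0,0]'

```text
time_s: 6.25
eef_pos: [0.432, -0.1714, 0.0774]
tool_rot: [-0.435, 0.9, 0.0, -0.0]
wrist_force: [-1.1, -0.3, 0.2]
grip_width: 0.009
```

```bash
python3 look.py 5
python3 - <<'E'
from h import *
from plant import *
s=observe();print(s["qpos"].round(2),s["grip_width"])
go(s,-186,-172,12,0.93)
E
```

```text
turn rz 0.933 then shift mm [  7.6 206.2  65.5] | now dock [-187.4 -171.2   77.4] yaw 0.933 tilt 0.0009 F [-1.1 -0.3  0.2] t 6.25
[-0.38  0.3   2.08  0.    0.76 -2.84] 0.009090169240687592
turn rz -0.006 then shift mm [-0.2 -1.2 65.5] | now dock [-187.  -171.5   77.5] yaw 0.924 tilt 0.0006 F [-0.4 -0.4  0. ] t 6.35
```

View pics/s5.png

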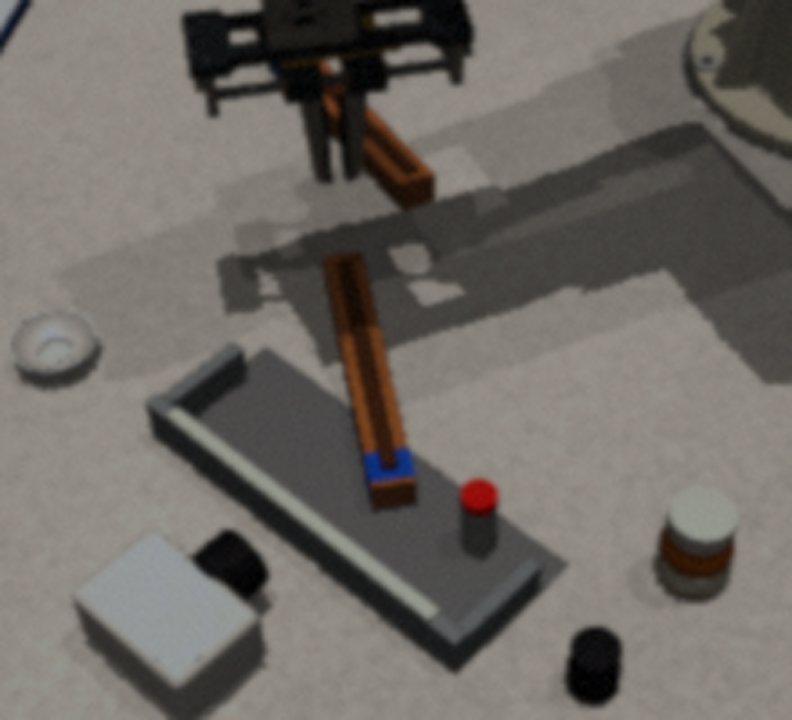

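View pics/t5.png

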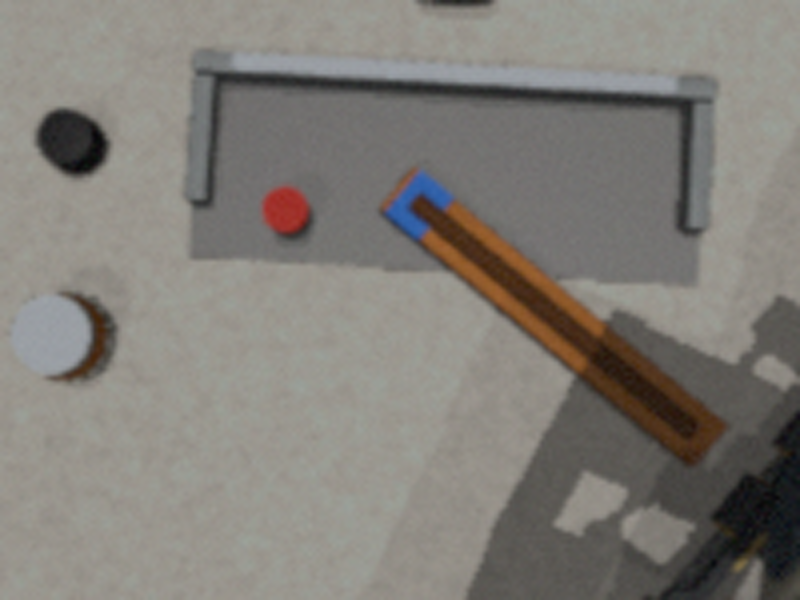

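Run:
```python
from h import *
from plant import *
cfit([("bf",372,491),("br",416,480),("pf",324,256),("pr",360,253)],[("bf",422,171),("br",387,208),("pf",727,427),("pr",693,466)])
```

```text
mount dock mm [-101.6  -61.4] a 0.645 blue [-35.5  26.5] plain [-167.7 -149.3] post n-off -50.0 res [-0.8 -1.6 -0.5 -0.4 -0.7 -0.8  0.4 -1.4 -1.8 -1.6 -1.9 -0.3  0.6 -0.1
  0.2  0.8]
```

Emit:
move_arm --steps '[0.1,0,-5,20,0,0,0,0.1,0,0,25,0,0,0,0.1,0,0,19,0,0,0,0.1,-10,0,0,0,0,0,0.1,-8,0,0,0,0,0,0.1,-6,0,0,0,0,-0.005,0.1,-6,-0.3,0,0,0,-0.005,0.1,-6,-0.3,0,0,0,-0.005,0.1,-6,-0.3,0,0,0,-0.005,0.1,-6,-0.3,0,0,0,-0.005,0.1,-6,-0.3,0,0,0,-0.005,0.1,0,0,0,0,0,0]'

```text
time_s: 7.35
eef_pos: [0.4728, -0.1335, 0.0139]
tool_rot: [-0.446, 0.895, -0.0, 0.0]
wrist_force: [-0.0, -0.3, -0.3]
grip_width: 0.0095
```

```bash
python3 look.py 6
```

```text
turn rz 0.958 then shift mm [ 47.1 166.9   1.8] | now dock [-147.9 -131.9   13.9] yaw 0.958 tilt 0.0011 F [-0.  -0.3 -0.3] t 7.35
```

View pics/s6.png

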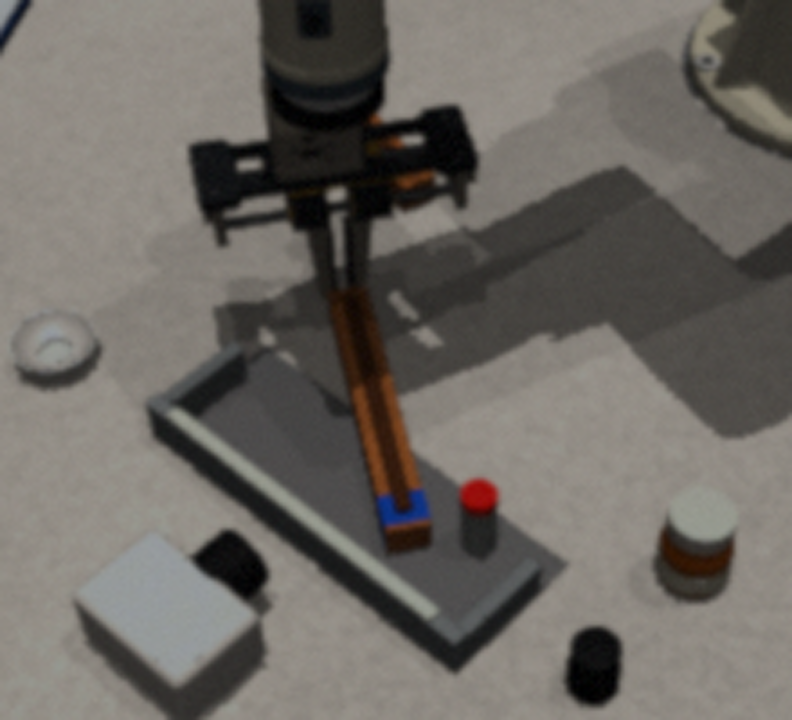

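View pics/t6.png

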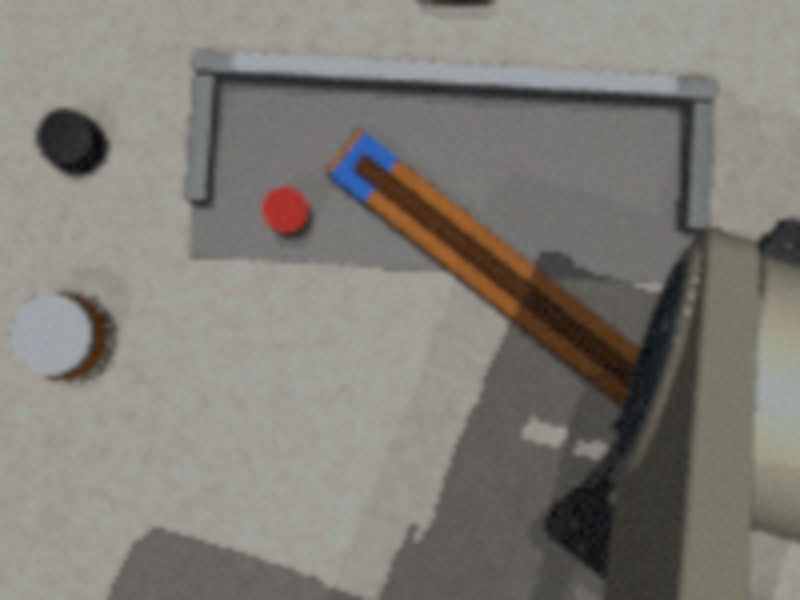

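Run:
```python
from h import *
cfit([("bf",386,534),("br",430,520),("pf",330,296),("pr",366,291)],[("bf",367,131),("br",332,170)])
```

```text
mount dock mm [-80.3 -32. ] a 0.623 blue [-16.1  57.3] plain [-144.5 -121.3] post n-off -46.9 res [-0.9 -1.3 -0.3  0.4 -1.  -2.1  0.3 -2.5 -1.8 -1.2 -1.7 -0.3]
```

Emit:
move_arm --steps '[0.1,-5.5,-0.8,0,0,0,-0.011,0.1,-5.5,-0.8,0,0,0,-0.011,0.1,-5.5,-0.8,0,0,0,-0.011,0.1,-5.5,-0.8,0,0,0,-0.011,0.1,-5.5,-0.8,0,0,0,-0.011,0.1,-5.5,-0.8,0,0,0,-0.011,0.1,-5.5,-0.8,0,0,0,-0.011,0.1,-5.5,-0.8,0,0,0,-0.011,0.1,0,0,0,0,0,0]'

```text
time_s: 8.2
eef_pos: [0.503, -0.101, 0.0137]
tool_rot: [-0.485, 0.874, -0.0, 0.0]
wrist_force: [-0.4, 0.1, 0.9]
grip_width: 0.0091
```

```bash
python3 look.py 7
```

```text
turn rz 1.047 then shift mm [ 76.3 133.5   1.6] | now dock [-118.7  -98.5   13.7] yaw 1.047 tilt 0.0008 F [-0.4  0.1  0.9] t 8.2
```

View pics/s7.png

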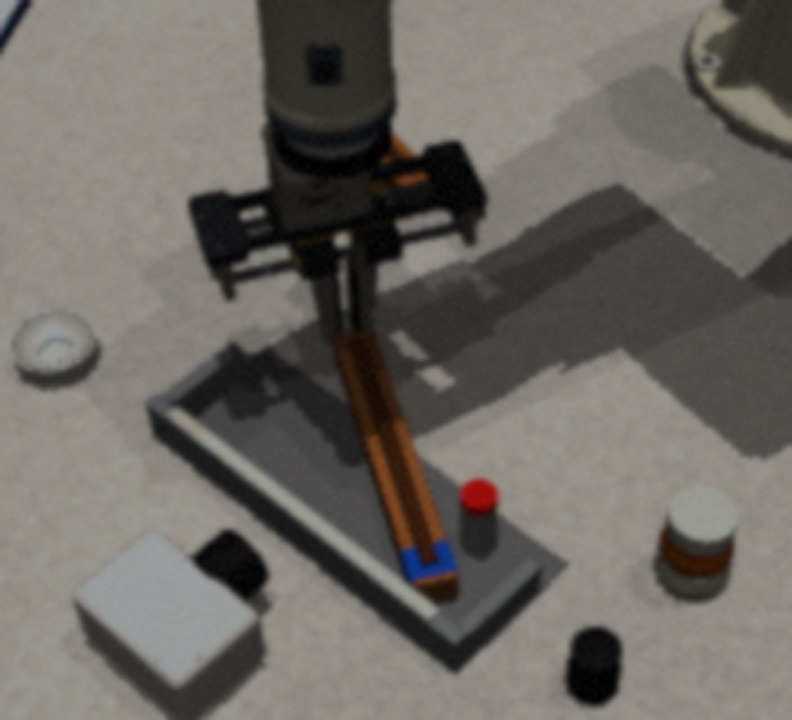

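View pics/t7.png

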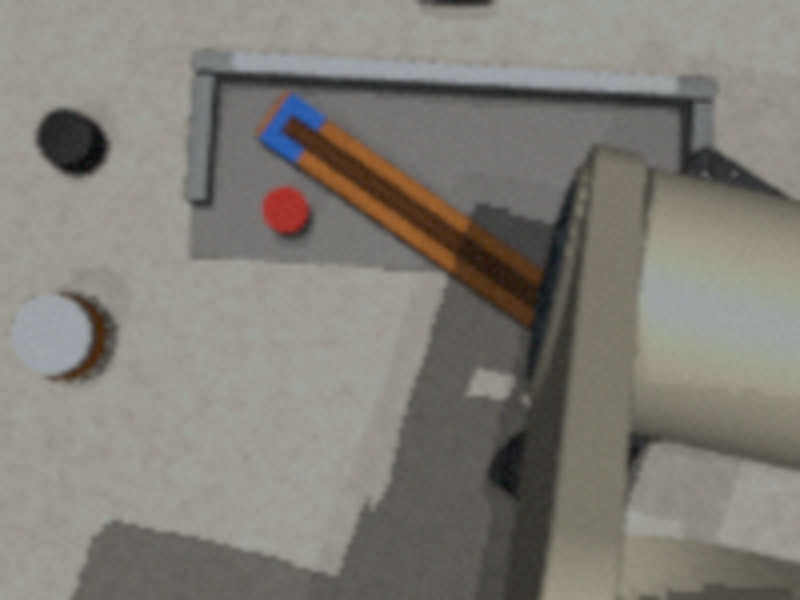

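Run:
```python
from h import *
cfit([("bf",412,589),("br",457,571),("pf",336,340),("pr",372,334)],[("bf",298,92),("br",261,134)])
```

```text
mount dock mm [-56.9   4.5] a 0.571 blue [ 2.5 97.1] plain [-116.3  -88. ] post n-off -41.0 res [-0.8 -1.5 -0.4  0.6 -1.2 -2.   0.3 -2.6 -2.5 -1.1 -1.3 -0.5]
```

Emit:
move_arm --steps '[0.1,-5,-0.8,0,0,0,-0.011,0.1,-5,-0.8,0,0,0,-0.011,0.1,-5,-0.8,0,0,0,-0.011,0.1,0,0,0,0,0,0]'

```text
time_s: 8.63
eef_pos: [0.5128, -0.0896, 0.0137]
tool_rot: [-0.5, 0.866, -0.0, 0.0]
wrist_force: [0.4, -1.1, -0.5]
grip_width: 0.009
```

```bash
python3 look.py 8
```

```text
turn rz 1.08 then shift mm [ 85.6 121.7   1.6] | now dock [-109.4  -86.7   13.7] yaw 1.08 tilt 0.0008 F [ 0.4 -1.1 -0.5] t 8.6333
```

View pics/s8.png

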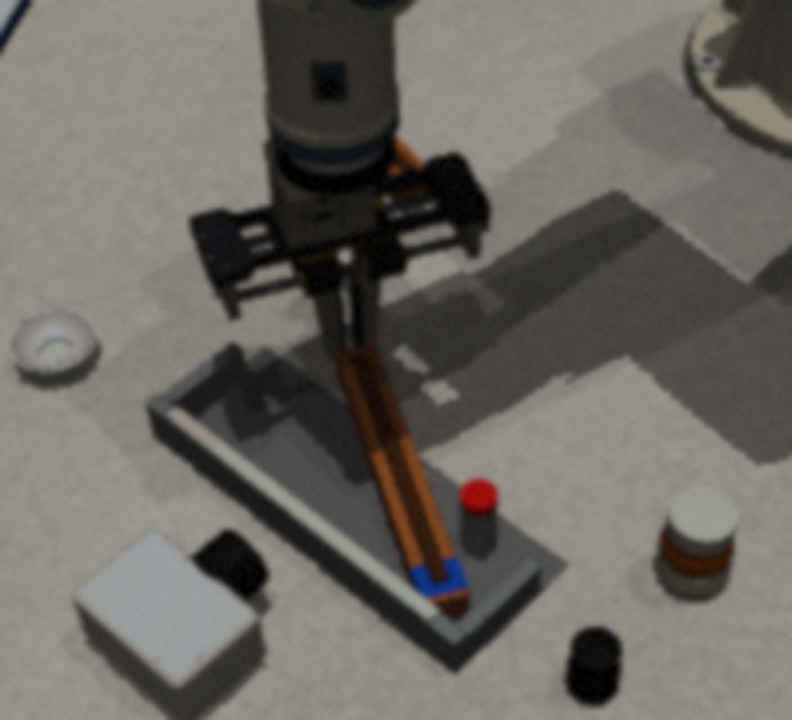

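View pics/t8.png

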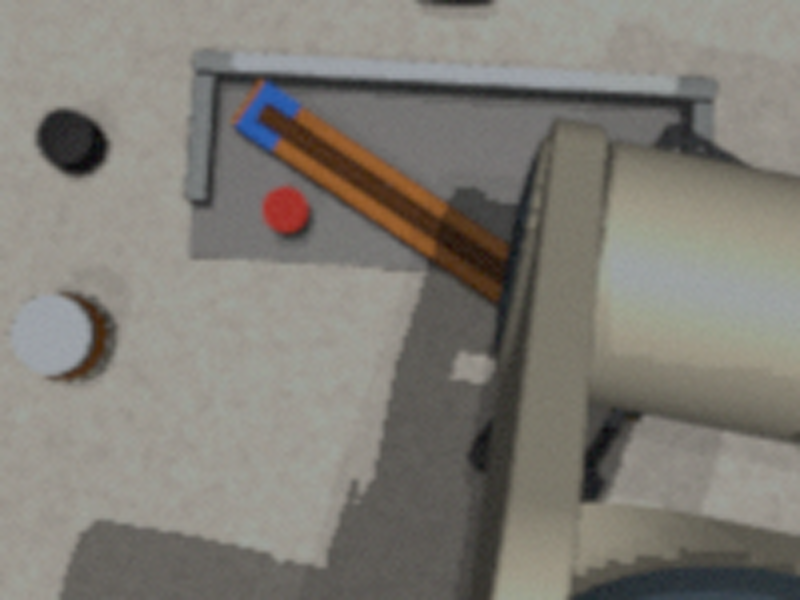

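Emit:
move_arm --steps '[0.1,10,0,0,0,0,0,0.1,10,0,0,0,0,0,0.1,0,0,-30,0,0,0,0.1,0,0,-30,0,0,0.12,0.1,0,0,0,0,0,0.12,0.1,0,0,0,0,0,0.12,0.1,0,0,0,0,0,0.12,0.1,0,0,0,0,0,0.12,0.1,0,0,0,0,0,0.12,0.1,0,0,0,0,0,0.12,0.1,0,0,0,0,0,0.12,0.1,0,0,0,0,0,0.12]'

```text
time_s: 9.73
eef_pos: [0.501, -0.1085, 0.0735]
tool_rot: [0.021, 1.0, -0.0, -0.0]
wrist_force: [0.2, 0.4, -0.5]
grip_width: 0.0088
```

Emit:
move_arm --steps '[0,0,0,0,0,0,0.12,0,0,0,0,0,0,0.12,0,0,0,0,0,0,0,0,0,0,0,0,0,0]'

```text
time_s: 10.07
eef_pos: [0.5013, -0.1082, 0.0735]
tool_rot: [0.135, 0.991, -0.0, -0.0]
wrist_force: [0.8, -0.5, -1.2]
grip_width: 0.0005
```

```bash
python3 - <<'E'
from h import *
from plant import *
s=observe();print(s["qpos"].round(2))
go(s,-140,-45,12)
E
python3 look.py 9
```

```text
[-0.22  0.37  1.99 -0.    0.79 -1.51]
turn rz 0 then shift mm [33.6 54.3 61.5] | now dock [-120.2 -105.7   73.5] yaw -0.238 tilt 0.0003 F [ 0.8 -0.5 -1.2] t 10.0667
turn rz -0.238 then shift mm [ 74.8 140.7  61.6] | now dock [-120.2 -105.7   73.5] yaw -0.238 tilt 0.0003 F [ 0.8 -0.5 -1.2] t 10.0667
```

View pics/s9.png

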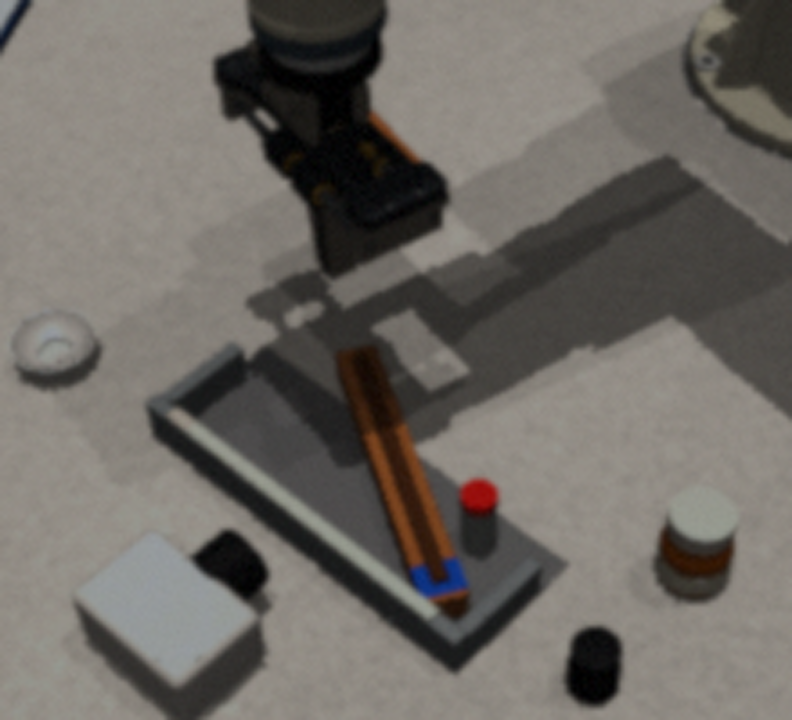

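View pics/t9.png

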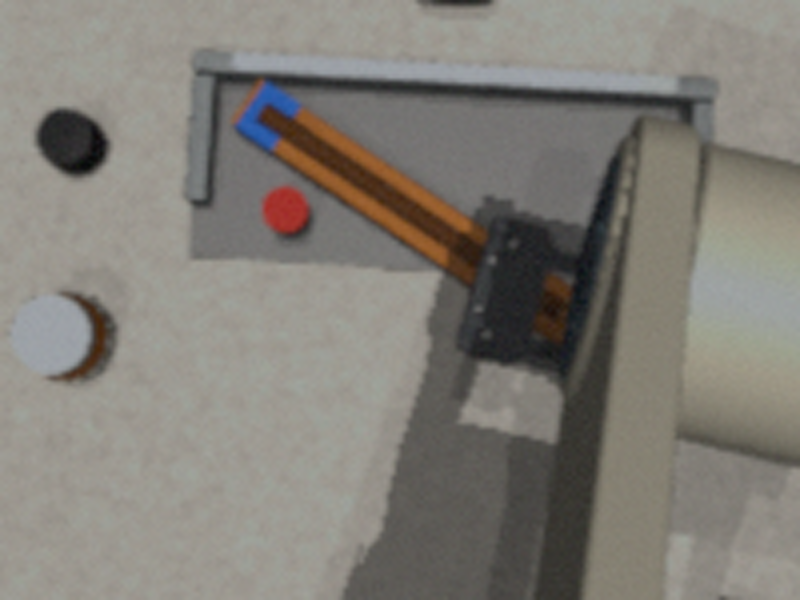

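Run:
```python
from h import *
cfit([("bf",422,604),("br",467,586),("pf",338,352),("pr",376,349)],[("bf",268,80),("br",237,123)])
```

```text
mount dock mm [-50.2  17. ] a 0.551 blue [  7.4 110.8] plain [-107.7  -76.7] post n-off -38.9 res [-0.6 -0.8 -0.1  1.1 -0.9 -1.2  0.  -2.8 -1.2 -0.7 -1.3 -0.2]
```

Emit:
move_arm --steps '[0,16.8,27,0,0,0,0,0,16.8,27,0,0,0,0,0,0,0,30,0,0,0,0,0,0,31,0,0,0,0,-8,0,0,0,0,0,0,-6,0,0,0,0,0,0,-6,0,0,0,0,0,0,-6,0,0,0,0,0,0,-6,0,0,0,0,0,0,-6,0,0,0,0,0,0,-6,0,0,0,0,0,0,-6,0,0,0,0,0]'

```text
time_s: 11.17
eef_pos: [0.5331, -0.0603, 0.013]
tool_rot: [0.137, 0.991, -0.0, 0.0]
wrist_force: [-1.1, -0.1, 0.6]
grip_width: 0.0005
```

Emit:
move_arm --steps '[0,-5,0,0,0,0,0,0,-5,0,0,0,0,0,0,-5,0,0,0,0,0,0,0,0,0,0,0,0]'

```text
time_s: 11.5
eef_pos: [0.548, -0.0643, 0.0127]
tool_rot: [0.137, 0.991, 0.0, 0.001]
wrist_force: [0.9, -0.5, -0.8]
grip_width: 0.0005
```

```bash
python3 look.py 10
```

```text
turn rz -0.241 then shift mm [120.   95.2   0.5] | now dock [-75.  -60.2  12.7] yaw -0.241 tilt 0.0011 F [ 0.9 -0.5 -0.8] t 11.5
```

View pics/s10.png

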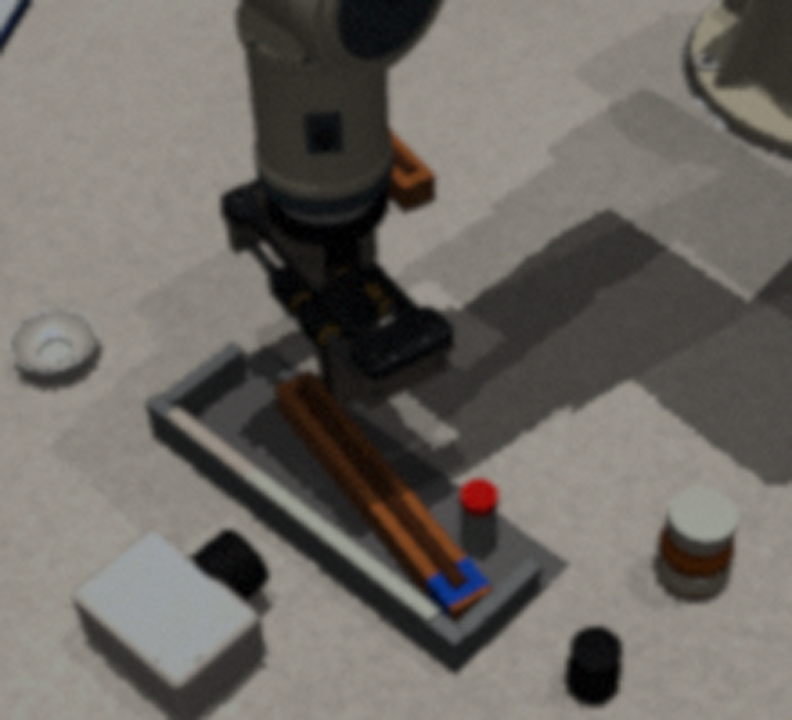

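View pics/t10.png

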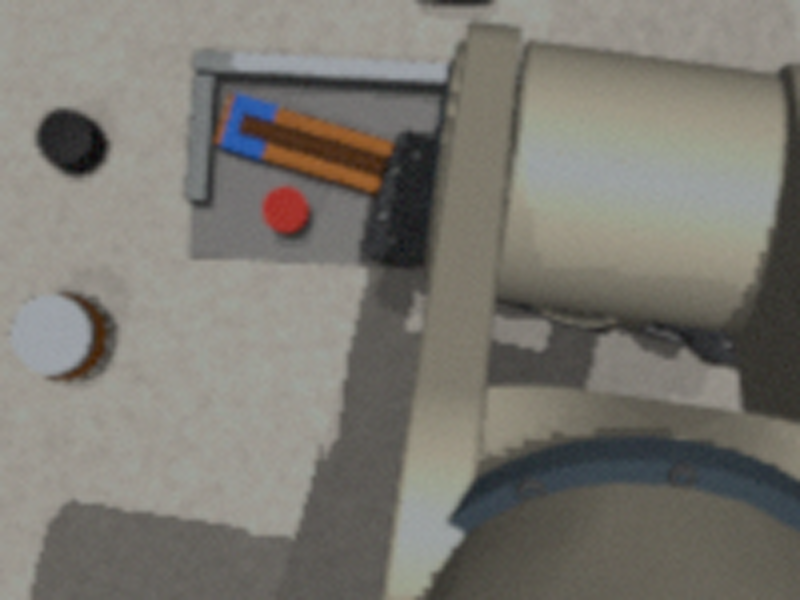

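Emit:
move_arm --steps '[0,-5,0,0,0,0,0,0,-5,0,0,0,0,0,0,-5,0,0,0,0,0,0,-5,0,0,0,0,0,0,-5,0,0,0,0,0,0,-5,0,0,0,0,0,0,0,0,0,0,0,0]'

```text
time_s: 12.18
eef_pos: [0.577, -0.0725, 0.0127]
tool_rot: [0.137, 0.991, -0.0, 0.001]
wrist_force: [-1.1, -0.2, 0.4]
grip_width: 0.0003
```

```bash
python3 look.py 11
```

```text
turn rz -0.242 then shift mm [149.3 102.5   0.5] | now dock [-45.7 -67.5  12.7] yaw -0.242 tilt 0.0012 F [-1.1 -0.2  0.4] t 12.1833
```

View pics/s11.png

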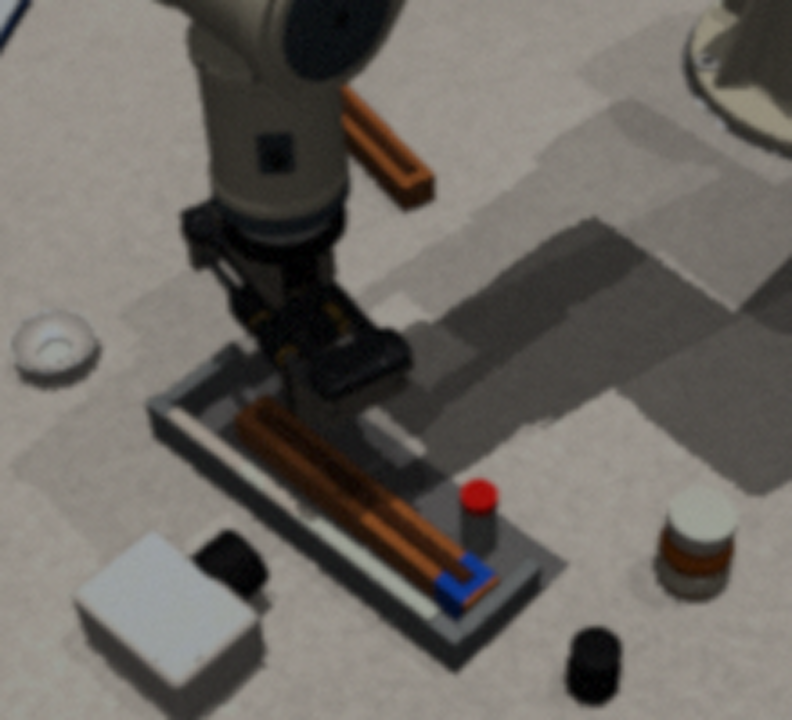

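View pics/t11.png

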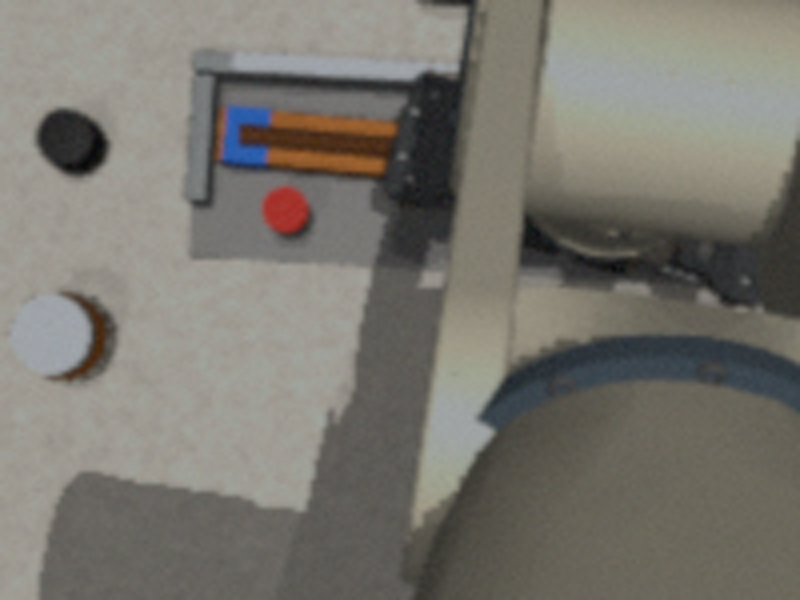

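Emit:
move_arm --steps '[0,11,0,0,0,0,0,0,11,0,0,0,0,0,0.6,0,0,0,0,0,-0.121,0.6,0,0,0,0,0,-0.121,0.6,0,15,0,0,0,0,0.6,0,20,0,0,0,0,0.6,0,20,0,0,0,0,0.6,0,15,0,0,0,0,0.6,0,0,0,0,0,0]'

```text
time_s: 13.03
eef_pos: [0.5552, 0.006, 0.0126]
tool_rot: [0.016, 1.0, 0.0, -0.0]
wrist_force: [0.5, 0.4, -0.4]
grip_width: 0.0449
```

```bash
python3 look.py 12
```

```text
turn rz 0.002 then shift mm [124.8  24.7   0.7] | now dock [-70.2  10.3  12.6] yaw 0.002 tilt 0.001 F [ 0.5  0.4 -0.4] t 13.0333
```

View pics/s12.png

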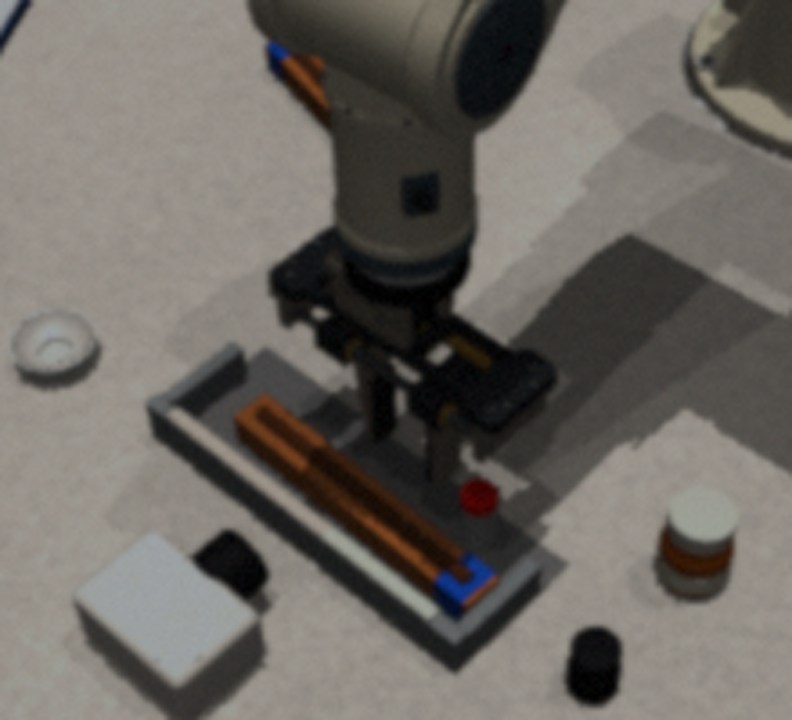

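View pics/t12.png

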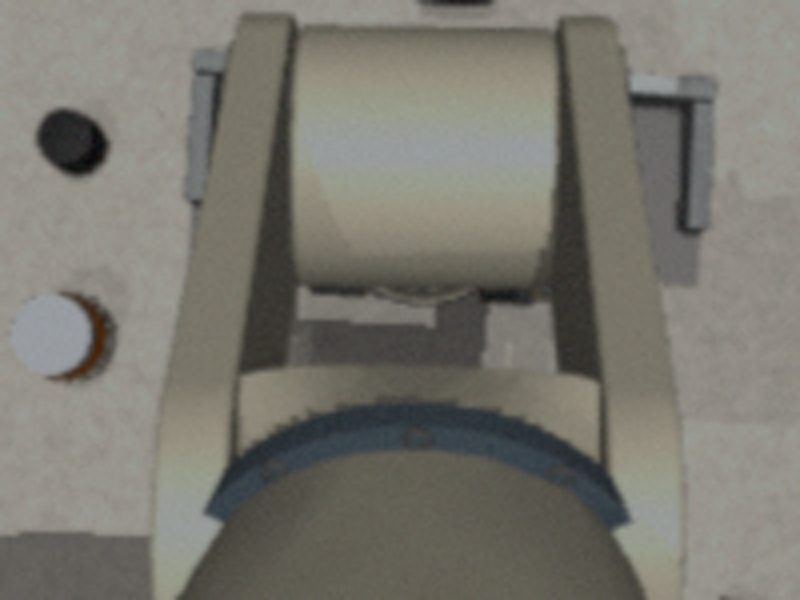

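Emit:
move_arm --steps '[0.6,-7,0,0,0,0,0,0.6,-7,0,0,0,0,0,0.6,-6,0,0,0,0,0,0.6,-6,0,0,0,0,0,0.6,-5,0,0,0,0,0,0.6,-5,0,0,0,0,0,0.6,-4,0,0,0,0,0,0.6,-4,0,0,0,0,0,0.6,-2,0,0,0,0,0,0.6,0,0,0,0,0,0]'

```text
time_s: 13.97
eef_pos: [0.6034, 0.0022, 0.0126]
tool_rot: [0.016, 1.0, -0.0, 0.0]
wrist_force: [-0.3, -0.4, 0.3]
grip_width: 0.0547
```

```bash
python3 look.py 13
```

```text
turn rz 0.001 then shift mm [173.1  26.9   0.4] | now dock [-21.9   8.1  12.6] yaw 0.001 tilt 0.0007 F [-0.3 -0.4  0.3] t 13.9667
```

View pics/s13.png

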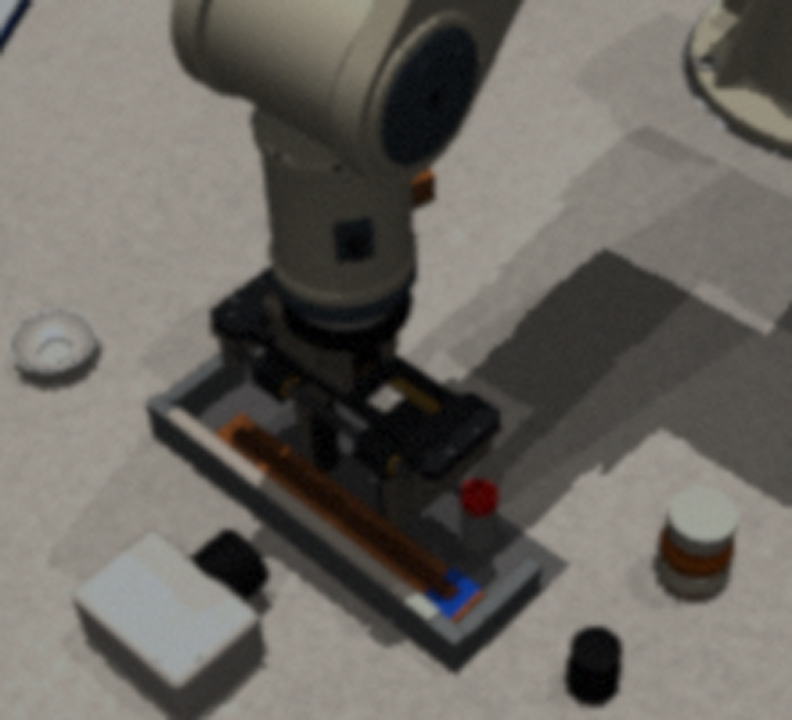

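Close to the fence now. I'll advance in 1 mm rows while watching the force.

Emit:
move_arm --steps '[0.6,-1,0,0,0,0,0,0.6,-1,0,0,0,0,0,0.6,0,0,0,0,0,0]'

```text
time_s: 14.32
eef_pos: [0.6046, 0.0022, 0.0126]
tool_rot: [0.016, 1.0, 0.0, -0.0]
wrist_force: [-2.0, -0.1, 0.6]
grip_width: 0.0555
```

Emit:
move_arm --steps '[0.6,-1,0,0,0,0,0,0.6,0,0,0,0,0,0]'

```text
time_s: 14.48
eef_pos: [0.605, 0.0023, 0.0125]
tool_rot: [0.016, 1.0, 0.0, -0.001]
wrist_force: [-3.3, 1.0, 3.1]
grip_width: 0.0549
```

Emit:
move_arm --steps '[0.6,-1,0,0,0,0,0,0.6,0,0,0,0,0,0]'

```text
time_s: 14.65
eef_pos: [0.6051, 0.0023, 0.0124]
tool_rot: [0.017, 1.0, 0.0, -0.002]
wrist_force: [-6.3, 2.3, 4.9]
grip_width: 0.0555
```

Emit:
move_arm --steps '[0.6,-1,0,0,0,0,0,0.6,0,0,0,0,0,0]'

```text
time_s: 14.82
eef_pos: [0.6052, 0.0023, 0.0123]
tool_rot: [0.017, 1.0, 0.0, -0.002]
wrist_force: [-10.0, 2.0, 7.4]
grip_width: 0.0548
```

Flush: the fingers have stopped and the force is climbing. Retreat straight back, then up, then clear of the camera view.

Emit:
move_arm --steps '[0.6,5,0,0,0,0,0,0.6,8,0,0,0,0,0,0.6,12,0,0,0,0,0,0.6,0,0,-30,0,0,0,0.6,0,0,-35,0,0,0,0.6,0,0,-35,0,0,0,0.6,20,0,-30,0,0,0,0.6,35,-20,0,0,0,0,0.6,35,-20,0,0,0,0,0.6,35,-20,0,0,0,0,0.6,35,-20,0,0,0,0,0.6,0,0,0,0,0,0]'

```text
time_s: 15.82
eef_pos: [0.4133, -0.0732, 0.1418]
tool_rot: [0.017, 1.0, -0.0, -0.002]
wrist_force: [-0.3, -0.1, -0.4]
grip_width: 0.0554
```

Emit:
move_arm --steps '[0.6,0,-40,0,0,0,0,0.6,0,-40,0,0,0,0,0.6,0,-40,0,0,0,0,0.6,0,-40,0,0,0,0,0.6,0,0,0,0,0,0,0.6,0,0,0,0,0,0]'

```text
time_s: 16.32
eef_pos: [0.4148, -0.2336, 0.1426]
tool_rot: [0.018, 1.0, -0.0, 0.001]
wrist_force: [-0.4, 0.5, -0.3]
grip_width: 0.055
```

```bash
python3 look.py 14
```

```text
turn rz -0.003 then shift mm [ -7.3 269.  130.4] | now dock [-202.5 -233.9  142.6] yaw -0.003 tilt 0.0013 F [-0.4  0.5 -0.3] t 16.3167
```

View pics/s14.png

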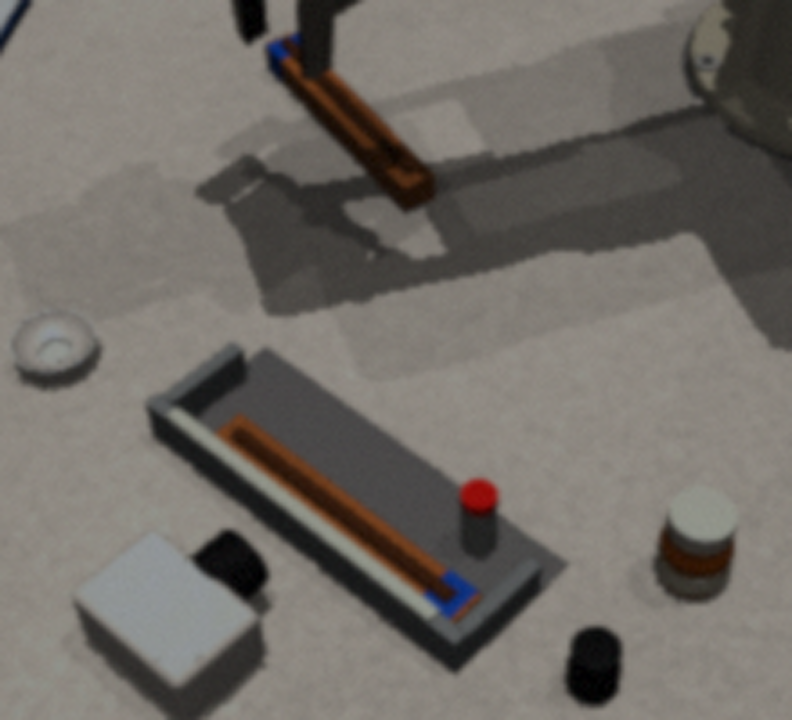

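View pics/t14.png

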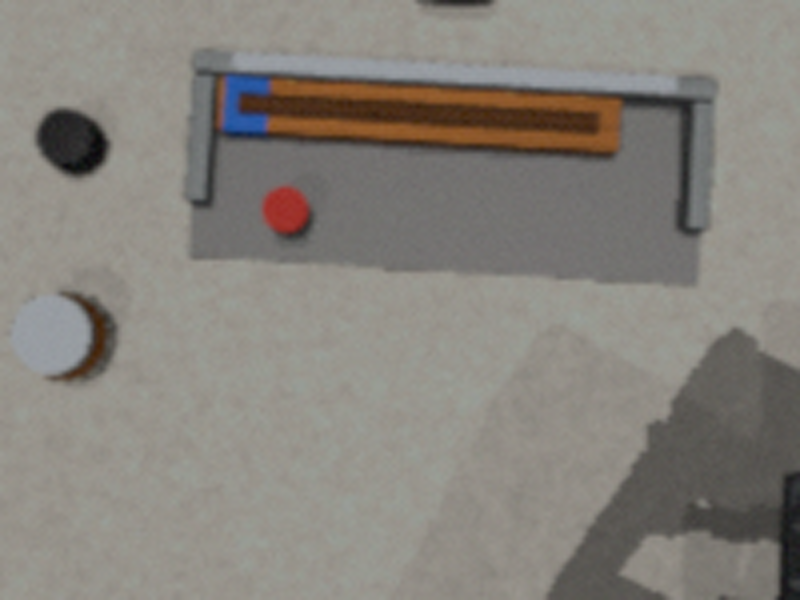

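Run:
```python
from h import *
tfit([("bf",224,75),("br",221,132),("pf",622,98),("pr",617,155)])
cfit([],[("bf",224,75),("br",221,132),("pf",622,98),("pr",617,155)])
```

```text
mount dock mm [ 3.9 16.1] a 0.008 blue [  4.7 126.1] plain [  3.  -93.9] post n-offset(need<-27) -58.4 res px [-0.7  0.3 -0.9 -0.4  0.6  0.3  1.1 -0.2]
mount dock mm [ 3.9 16.1] a 0.008 blue [  4.7 126.1] plain [  3.  -93.9] post n-off -58.4 res [-0.7  0.3 -0.9 -0.4  0.6  0.3  1.1 -0.2]
```

```bash
python3 -c "
from plant import *
print(finish_job())"
```

```text
the job is handed in; nothing more can be done
None
```

The mount is in the dock, flush against the fence with its blue end behind the post, and the job was handed in at about 16.4 s of the 67 s allowed. No verdict was reported.

I only pushed the mount, never gripped or lifted it:
1. I swung the blue end forward to about 0.64 rad.
2. I pushed on the plain end until the blue end was behind the post.
3. I swung the plain end round into the bay.
4. I pressed the side with two spread fingertips until the force reached about 10 N at the fence.

Last checks, with the arm backed off and about 14 cm above the bench:

| Check | Measured | Required |
|---|---|---|
| Mount x in the dock frame | 3.9 mm (5 mm is exactly flush) | 0.5 to 9 mm |
| Mount y in the dock frame | 16 mm | within ±23 mm |
| Blue end y | 126 mm | above 80 mm |
| Angle to the fence | 0.008 rad | below 0.04 rad |

- **Accuracy:** these positions come from the top camera, with about 1 pixel (2 mm) of fitting error.
- **Close margin:** the blue end sits only about 4 mm from the left cheek, so y is the nearest value to its limit. The cheek itself stops the mount at 20 mm.
- **Bystanders:** by eye, the jar, dish and loupe had not moved in the final pictures. I did not re-measure their positions.

No check failed.

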